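# Load the ratchet press with a packet bundle

## Robot

A 6-joint arm with a two-finger parallel gripper is mounted at the origin on a cart in front of the work surface, level with it; the furniture and walls round the work are solid. World frame = base frame: x ahead of the robot, y to its left, z up, the work surface at z = 0. Lengths are in mm, angles in rad, forces in N, time in s.
With the tool pointing down it reaches from about 350 to 850 mm from the base axis. Payload 8.1 kg.
Tool frame: the origin (TCP) lies on the centre line of the jaws, within the pads' length; the fingertips stand 19 mm ahead of it and the grasp point (between the pads) is the TCP; z points along the fingers, y is the line along which they close (so a half turn about z gives the same grasp; the last joint's range is limited). The gripper opens to 93 mm and grips with 3 to 60 N. Pads are 15 mm wide; open, the fingers measure 128 mm over their backs; the gripper's body (75 mm by 188 mm) begins 65 mm behind the grasp point.
Start: joints at [1.144, 0.13, 1.488, -0, 1.523, -0.085], TCP at [201.089, 565.304, 237.635] pointing down, gripper open.
Joint ranges: [-2.96, 2.96], [-0.89, 2.26], [0.02, 2.5], [-1.34, 4.48], [0, 2.73], [-2.66, 2.66]. Speed limits (rad/s): [2.39, 2.39, 2.79, 3.14, 3.14, 3.14].

## Interface

Orientations are given as [roll, pitch, yaw] about the fixed x, y, z axes, in that order (R = Rz(yaw) Ry(pitch) Rx(roll)).
In Python, from rig import robot, optics, workorder gives the robot as it stands. The module is installed in compiled form; this text tells all that it offers.
- The arm moves only by the tool arm_command, never from a script. Its argument "steps" is a list of rows, each an object with "dp": the shift along the world's x, y, z in m, a list of three; "rot": the turn, a rotation vector about the world's x, y, z in rad, a list of three. A call has exactly 10 rows; each row is the pose to reach, as a shift and turn from the pose commanded when the call began; what a row does not reach only later rows make up. A row lasts 1/12 s, in which the tool goes at most 41.7 mm and 7.16 degrees, less where a joint would pass 70% of its speed; a pose out of reach is approached as far as the arm can. A call with a gripper value outside its range is refused whole. "gripper" is the opening, from -1 (shut) to 1 (fully open), set as the call begins (left out, the last holds). The fingers move at their own pace and stop on an object; "force" is the grip in N (left out, the last holds). Time passes only in rows, so rows that repeat a pose let the fingers close, or fill a call up. It gives the time, the measured TCP pose, the force, the opening and the grip force at its end, in the units of the state.
- robot.get_state(): the state, without advancing time (a new reading comes with each control period).
- optics.read_camera(name): name is "scene" or "side" or "wrist"; returns a dict with "image" (400x640x3 uint8, red, green, blue), "vertical_fov" (degrees; the focal length in pixels is half the picture's height over the tangent of half this angle, whatever the lens; pixels are square), "cx", "cy" (the principal point, pixels), "camera_from_world" (4x4, takes a point from world to camera coordinates). Camera axes: x right, y down, z forward; pixel columns grow to the right and rows downward; lengths in mm; the calibration is good to about 2 mm. A picture is of the moment at which its call begins. There is no depth.
- workorder.finish_job(): hands the job in; it is judged then, once.
The state is a dict: "clock": time; "joints": joint angles; "qd": joint speeds; "effort": joint torques, N m; "tool_pos": TCP position; "tcp_rot": TCP orientation; "contact_force": force on the tool from outside, world axes, zero at the start; "wrist_torque": the same for the moment, N m; "grip_width": finger opening in mm; "grip_force": force on a finger pad.
Only numpy, scipy, OpenCV 4.12 (cv2) and the standard library are available. Lean on these libraries where they do the work, as an engineer would, in place of code of your own. Each camera call takes 0.05 s, during which the arm holds its last target. There are 200 camera calls.

## Task

Load the small ratchet press so that it flattens the bundle of packets: raise its foot by the knob, tooth by tooth, right up to the top catch and leave it hanging there on the sprung pawl; then slide the bundle along the base fully home and press it lightly against its end stops for a moment, without ramming it; then gently hold the pawl's thumb pad down until the foot has sunk all the way and rests on the bundle, and let go. Do not force the top of the travel, the pawl or the bundle, and leave the jar, beaker and weight alone.

Things in the scene. Friction and masses are not known exactly. Their poses are not given: they have to be found in the camera images.
- stand: Grey steel press stand, fixed. Base 255 x 110 x 8 mm; origin on its underside, spans x -135 to +120, y +-55 mm. +x runs along the base into the press, +y to the pawl's side, z up. Rail upright at x 87, y 0; column behind it. Two guide strips on it, 18 mm high, inner faces y +-32.5 mm, x -85 to 45 mm, keep the bundle straight. Only the foot overhangs the base, from x 12 mm on.
- end_stop: Two steel blocks 10 x 12 x 20 mm on the base at y +-24 mm, faces at stand x 66 mm, which the bundle's far end must meet; origin and axes as the stand's. Seating it means to hold it against them for a moment with a push between 1 N and 15 N; more than 15 N rams it. They do not give.
- guide: Aluminium guide block round the rail at the top of the column, z 102 to 130 mm, 54 mm wide (y), front at stand x 67 mm; origin and axes as the stand's. The foot's neck meets its underside 5 mm above the top catch (rail 0.077): a hard stop, not to be forced above 15 N.
- rail (a joint): Height of rail, foot and knob, m, 0 = lowest. The pawl catches every 12 mm: 0, 0.012 .. 0.072 (top catch); it clicks in 1 mm above that, then the rail settles on it. Damped (180 N per m/s both ways), 0.4 to 0.6 kg: lifting at 30 mm/s takes 10 to 18 N; with the pawl held off it sinks by itself at 20 to 35 mm/s and ends on the bundle at 0.0145.
- knob: Round black knob on top of the rail, 28 mm in diameter, 25 mm tall; body origin at the rail's axis at base level when the rail is at 0.
- knob_mid (a point): Middle of the knob, 167.5 mm over the table when the rail is at 0; its underside is 12.5 mm lower; 25 mm of bare rail below it, then the guide block.
- foot: Aluminium press foot with a rubber sole, 48 mm (x) by 50 mm (y) by 12 mm, carried by the rail, over stand x 12 to 60 mm; body origin as the knob's.
- foot_under (a point): Centre of the foot's underside, 13 mm over the table when the rail is at 0, 5 mm over the base.
- pawl: Dark steel lever on the rail's +y side; pin (origin) at stand x 87, y 20, z 59 mm. A spring holds its nose in the teeth; pressing the thumb pad at its outer end down frees them. Pad force: 1.6 N at first (3 to 6 N while the loaded tooth drags), teeth free at 8.5 mm down, 4.4 N; 5.7 N at 12.4 mm, a rigid end. Over 12 N bends it. It springs back when let go.
- thumb_pad (a point): Centre of the top face of the pawl's flat black thumb pad, 22 x 22 mm, 85.5 mm to +y of the rail's axis and 83 mm over the table when the pawl is engaged.
- bundle: Flat bundle of brown empty paper packets in a rubber band, 112 (x) x 62 (y) x 21 mm, 50 g (its firm core, which touches things, reaches x -53 to +55, y +-29, z 0 to 19.4 mm). Origin at the middle of the underside. Lies lengthwise on the base in front of the foot, underside 8 mm over the table. Home: origin at stand x 11 mm. The foot must not press on it with over 15 N.
- jar: Sample jar with red screw cap, 60 mm across, 78 mm high, origin under its centre; a bystander to the left.
- beaker: White beaker, 65 mm across, 78 mm high, origin under its centre; a bystander to the right.
- weight: Brass weight, 27 mm across, 30 mm high, origin under its centre; a bystander to the right.
Things that resemble listed ones, but are neither listed nor needed, are in the scene too. What is shaped like the bundle but purple is not meant.

How it is judged (in metres and radians):
On the way, in this order (a step that is already met when the one before it is completed fails the run):
1. the foot hangs on the pawl at the top catch, the knob let go (value of joint rail between 0.0695 and 0.0745 m and contact force between the fingers and knob below 0.1 N), for 0.4 s.
2. the bundle is seated: pressed lightly against the end stops, the foot still up (x of bundle in the frame of stand above 0.006 m and contact force between bundle and end_stop above 1 N and value of joint rail above 0.0695 m), for 0.1 s.
At the end, for the whole second after the job is handed in: The bundle lies on the base within 5 mm of its end stops, straight within 7 degrees; the foot is at rest on it with its weight (more than 1.5 N, rail joint 0.010 to 0.019) (x of bundle in the frame of stand above 0.006 m and angle between the x axis of bundle and the x axis of stand, either way round below 0.12 rad and value of joint rail between 0.01 and 0.019 m and contact force between foot and bundle above 1.5 N and linear speed of foot below 0.01 m/s); the robot touches nothing.
It fails at once if the foot's neck is forced against the guide block (over 15 N) (contact force between foot and guide above 15 N).
It fails at once if the pawl is pressed with more than 12 N (contact force between the fingers and pawl above 12 N).
It fails at once if the bundle is rammed into the end stops (over 15 N) (contact force between bundle and end_stop above 15 N).
It fails at once if the foot squeezes the bundle (over 15 N) (contact force between foot and bundle above 15 N).
It fails at once if the jar, beaker or weight is moved by more than 20 mm (distance of any of jar, beaker, weight from where it was at the start of the episode above 0.02 m).
It also fails if it takes over 58 s, if anything falls off the work surface, if the arm or the gripper's body presses on something with over 40 N, if the wrist force passes 120 N, or if a joint passes its speed limit or range.

## Working session

There is one attempt and no reset: what is moved stays moved. The work goes in short steps, Python scripts to look and compute and a tool call to move; the robot and the scene stay as the last step left them, time stands still between calls to the robot, and variables do not carry over. Pictures are saved under pics/ and viewed, at most 10 in all, crops included, and the job is handed in when it is done.

Besides the shell and the picture viewer there is one more tool, called after "Request:" by a JSON object that holds its "op" and its "data". arm_command: Moves the arm, as the interface text tells. Its arguments: {"type":"object","properties":{"steps":{"type":"array"},"gripper":{"type":"number"},"force":{"type":"number"}},"required":["steps"]}

```bash
mkdir -p pics
cat > h.py <<'E'
import numpy as np, cv2
from rig import robot, optics, workorder
def cam(n):
    d=optics.read_camera(n); d["f"]=200/np.tan(np.radians(d["vertical_fov"])/2); return d
def ray(d,u,v):
    M=np.array(d["camera_from_world"]); R=M[:3,:3]; o=-R.T@M[:3,3]
    return o,R.T@np.array([(u-d["cx"])/d["f"],(v-d["cy"])/d["f"],1])
def plane(d,u,v,z):
    o,r=ray(d,u,v); return o+r*(z-o[2])/r[2]
def proj(d,p):
    M=np.array(d["camera_from_world"]); c=M[:3,:3]@np.array(p)+M[:3,3]
    return c[:2]/c[2]*d["f"]+[d["cx"],d["cy"]]
def save(d,n): cv2.imwrite("pics/"+n,d["image"][...,::-1])
def two(a,ua,b,ub):
    o1,r1=ray(a,*ua);o2,r2=ray(b,*ub)
    s=np.linalg.lstsq(np.c_[r1,-r2],o2-o1,rcond=None)[0]
    p,q=o1+s[0]*r1,o2+s[1]*r2; return (p+q)/2,np.linalg.norm(p-q)
E
python3 - <<'E'
from h import *
import pickle
D={n:cam(n) for n in("scene","side")}
pickle.dump(D,open("d0.pkl","wb"))
for n in D: save(D[n],n+"0.png"); print(n,np.round(ray(D[n],320,200),2))
s=robot.get_state(); print(s)
E
```

```text
scene [[-1.7696e+02 -8.7093e+02  6.0152e+02]
 [ 6.1000e-01  6.9000e-01 -4.0000e-01]]
side [[ 2.83370e+02  1.19509e+03  1.16013e+03]
 [ 1.60000e-01 -7.50000e-01 -6.40000e-01]]
{'clock': 0.1, 'joints': array([ 1.14361030e+00,  1.31092503e-01,  1.48916237e+00, -2.51458227e-05,
        1.52298837e+00, -8.54017658e-02]), 'qd': array([ 0.00061252, -0.00182964, -0.0022032 , -0.00159472, -0.00037848,
       -0.00138638]), 'effort': array([ 1.36354563e-03, -5.61342931e+01, -4.93095195e+01,  7.69932009e-02,
        2.93748861e-02,  1.13570763e-05]), 'tool_pos': array([200.89152389, 564.86371372, 236.69261743]), 'tcp_rot': array([-3.13994594e+00, -1.15768038e-04,  2.79980952e+00]), 'contact_force': array([-0.19842661,  0.75578434,  0.20599336]), 'wrist_torque': array([-0.01740585,  0.06208821, -0.00898745]), 'grip_force': 0.0, 'grip_width': 92.92554613366322}
```

View pics/scene0.png

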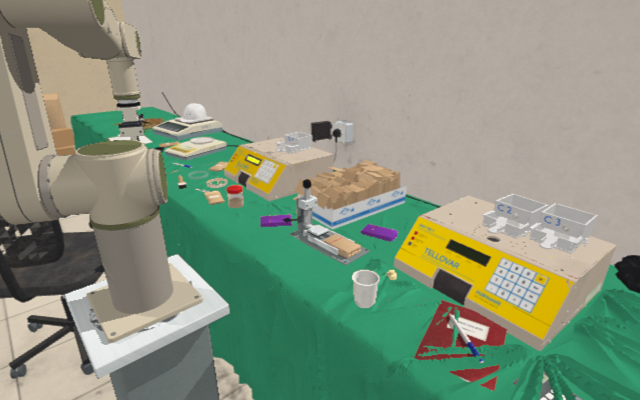

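View pics/side0.png

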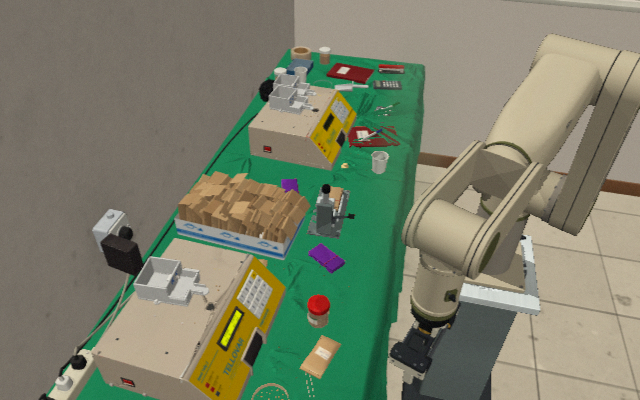

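Press at scene (307,215) / side (325,205), with the brown bundle at its right-hand end (scene (345,246)). The purple bundles at scene (275,221) and (379,232) are lookalikes, as is the other brown packet at side (320,355). I'll check with one enlarged crop.

Run:
```python
import pickle
from h import *
D=pickle.load(open("d0.pkl","rb"))
a=D["scene"]["image"][170:270,270:385]; b=D["side"]["image"][170:250,290:370]
a=cv2.resize(a,None,fx=4,fy=4,interpolation=2);b=cv2.resize(b,None,fx=4,fy=5/4*4,interpolation=2)
b=cv2.resize(D["side"]["image"][165:265,290:375],None,fx=4,fy=4,interpolation=2)
cv2.imwrite("pics/c1.png",np.hstack([a,b])[...,::-1])
# knob guess
p,e=two(D["scene"],(307,184),D["side"],(326,189)); print(p,e)
for uv in [(292,234),(334,229),(372,252),(340,263)]: print(plane(D["scene"],*uv,8))
```

```text
[528.38288714 -10.52204156 177.32473787] 3.118273141378099
[479.0303251    9.97245065   8.        ]
[607.32702369 -56.82840131   8.        ]
[ 590.36717587 -241.50535606    8.        ]
[ 475.61996461 -220.4575486     8.        ]
```

View pics/c1.png

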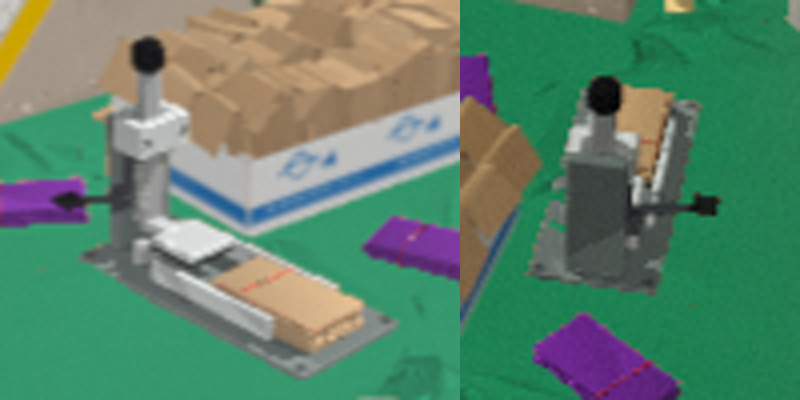

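Crop confirms it: brown bundle on the base, right of the foot; the pawl pad points toward the robot (world -x), and stand +x is roughly world +y. I'll move over it and look with the wrist camera.

Request:
{"op": "arm_command", "data": {"steps": [{"dp": [0.02,-0.035,0.01],"rot": [0,0,-0.11]},{"dp": [0.04,-0.07,0.02],"rot": [0,0,-0.22]},{"dp": [0.06,-0.105,0.03],"rot": [0,0,-0.33]},{"dp": [0.08,-0.14,0.04],"rot": [0,0,-0.44]},{"dp": [0.1,-0.175,0.05],"rot": [0,0,-0.55]},{"dp": [0.12,-0.21,0.06],"rot": [0,0,-0.66]},{"dp": [0.14,-0.245,0.07],"rot": [0,0,-0.77]},{"dp": [0.16,-0.28,0.08],"rot": [0,0,-0.88]},{"dp": [0.18,-0.315,0.09],"rot": [0,0,-0.99]},{"dp": [0.2,-0.35,0.1],"rot": [0,0,-1.1]}], "gripper": 0, "force": 30}}

```text
clock: 0.93
tool_pos: [401.4, 213.4, 337.9]
tcp_rot: [-3.141, -0.0, 1.695]
contact_force: [0.3, 1.4, 0.4]
grip_width: 46.5
grip_force: 0.0
```

Request:
{"op": "arm_command", "data": {"steps": [{"dp": [0.02,-0.035,0.01],"rot": [0,0,-0.04]},{"dp": [0.03,-0.07,0.02],"rot": [0,0,-0.08]},{"dp": [0.05,-0.105,0.03],"rot": [0,0,-0.12]},{"dp": [0.07,-0.14,0.04],"rot": [0,0,-0.12]},{"dp": [0.09,-0.175,0.05],"rot": [0,0,-0.12]},{"dp": [0.11,-0.21,0.06],"rot": [0,0,-0.12]},{"dp": [0.12,-0.245,0.06],"rot": [0,0,-0.12]},{"dp": [0.13,-0.28,0.06],"rot": [0,0,-0.12]},{"dp": [0.13,-0.28,0.06],"rot": [0,0,-0.12]},{"dp": [0.13,-0.28,0.06],"rot": [0,0,-0.12]}]}}

```text
clock: 1.77
tool_pos: [531.0, -66.6, 396.5]
tcp_rot: [-3.139, -0.0, 1.576]
contact_force: [-0.3, -0.9, -0.9]
grip_width: 46.8
grip_force: 0.0
```

Run:
```python
from h import *
import pickle
d=cam("wrist"); pickle.dump(d,open("w1.pkl","wb")); save(d,"w1.png"); print(np.round(ray(d,320,200),2))
s=robot.get_state(); print(s["clock"],s["tool_pos"],s["tcp_rot"],s["joints"],s["grip_width"])
```

```text
[[ 5.3095e+02  1.5000e+00  5.4478e+02]
 [ 3.0000e-02 -2.6000e-01 -9.7000e-01]]
1.8167 [530.93157505 -65.18658748 396.86556792] [-3.14011190e+00 -7.07410247e-04  1.57804174e+00] [-2.18269915e-01 -5.29830546e-02  1.38933750e+00  3.68608355e-04
  1.80683964e+00 -2.25429933e-01] 46.61608771333663
```

View pics/w1.png

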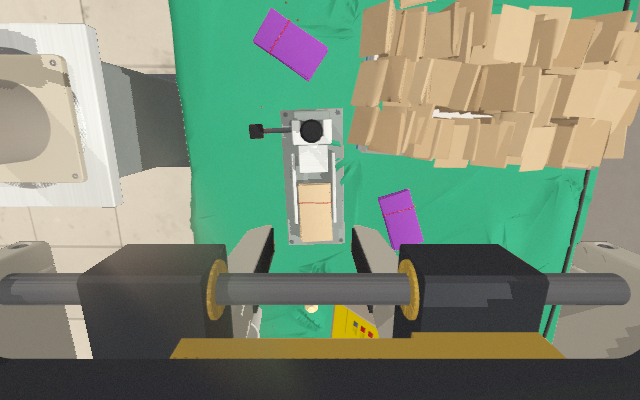

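Wrist view: base corners about (284,110), (344,108), (288,244), (346,242); knob (311,131), pad (256,131), bundle (316,212), foot (313,158).

Run:
```python
from h import *
import pickle
d=pickle.load(open("w1.pkl","rb"));D=pickle.load(open("d0.pkl","rb"))
def blobs(d,x0,x1,y0,y1,t=60):
    m=np.zeros((400,640),np.uint8);m[y0:y1,x0:x1]=(d["image"][y0:y1,x0:x1].max(2)<t)
    n,l,s,c=cv2.connectedComponentsWithStats(m)
    return [(s[i],np.round(c[i],1)) for i in range(1,n) if s[i][4]>8]
for n,dd,b in(("w",d,(245,330,115,150)),("scene",D["scene"],(280,320,175,225)),("side",D["side"],(310,360,180,225))): print(n,blobs(dd,*b))
hsv=cv2.cvtColor(d["image"],cv2.COLOR_RGB2HSV)
m=np.zeros((400,640),np.uint8);m[100:250,278:352]=1
g=(hsv[...,1]<60)&(m>0); g=cv2.morphologyEx(g.astype(np.uint8),cv2.MORPH_OPEN,np.ones((3,3)))
c=max(cv2.findContours(g,0,2)[0],key=cv2.contourArea); print("base",cv2.boundingRect(c))
for y in (115,180,200,225,238): r=np.where(g[y,278:352])[0]+278; print(y,r.min(),r.max())
br=((hsv[...,0]<20)&(hsv[...,1]>70)&(m>0)).astype(np.uint8)
c=max(cv2.findContours(br,0,2)[0],key=cv2.contourArea); print("bundle",cv2.minAreaRect(c),cv2.boundingRect(c))
for uv in [(284,110),(344,108),(288,244),(346,242)]: print(plane(d,*uv,8))
```

```text
w [(array([300, 120,  22,  23, 397], dtype=int32), array([310.6, 130.6])), (array([249, 124,  15,  15, 185], dtype=int32), array([255.8, 130.9]))]
scene [(array([303, 180,   8,   8,  51], dtype=int32), array([306.6, 183.5])), (array([284, 218,   8,   4,  17], dtype=int32), array([287. , 219.6]))]
side [(array([322, 184,   8,  10,  67], dtype=int32), array([325.6, 188.5])), (array([331, 211,  24,  13,  84], dtype=int32), array([340.6, 217. ]))]
base (278, 108, 67, 137)
115 281 342
180 285 340
200 286 343
225 288 344
238 288 344
bundle ((314.5, 212.0), (58.0, 33.0), 90.0) (298, 183, 34, 59)
[480.40213489  21.35510807   8.        ]
[585.15015494  25.16031204   8.        ]
[ 483.3271843  -230.64474015    8.        ]
[ 596.87197483 -225.85346626    8.        ]
```

Run:
```python
from h import *
import pickle
d=pickle.load(open("w1.pkl","rb"));D=pickle.load(open("d0.pkl","rb"))
print(two(d,(310.6,130.6),D["scene"],(306.6,183.5)),two(d,(310.6,130.6),D["side"],(325.6,188.5)))
for z in(168,174,180): print(z,plane(d,310.6,130.6,z))
print("pad",plane(d,255.8,130.9,82),"scene",plane(D["scene"],287,219.6,83))
print("bundle ends",plane(d,315,241.5,18),plane(d,316,183.5,29),"sides",plane(d,298,215,29),plane(d,332,215,29))
```

```text
(array([528.72370949,  -9.12481537, 179.58378826]), np.float64(1.1949035169437368)) (array([528.27986132,  -8.75423176, 179.18693606]), np.float64(0.04652843062984241))
168 [528.17480419  -9.07300812 168.        ]
174 [528.21894998  -8.90465521 174.        ]
180 [528.26309577  -8.73630229 180.        ]
pad [443.53261896 -12.31097355  82.        ] scene [441.96223195 -16.34541947  83.        ]
bundle ends [ 536.12478057 -220.89126655   18.        ] [ 537.06335359 -105.06962174   29.        ] sides [ 504.47006669 -164.19352663   29.        ] [ 566.8634767  -163.88507158   29.        ]
```

Request:
{"op": "arm_command", "data": {"steps": [{"dp": [-0.0005,0.01,-0.02],"rot": [0,0,0.01]},{"dp": [-0.001,0.02,-0.04],"rot": [0,0,0.02]},{"dp": [-0.0015,0.03,-0.06],"rot": [0,0,0.03]},{"dp": [-0.002,0.04,-0.08],"rot": [0,0,0.04]},{"dp": [-0.0026,0.05,-0.1],"rot": [0,0,0.04]},{"dp": [-0.0026,0.0557,-0.12],"rot": [0,0,0.04]},{"dp": [-0.0026,0.0557,-0.14],"rot": [0,0,0.04]},{"dp": [-0.0026,0.0557,-0.16],"rot": [0,0,0.04]},{"dp": [-0.0026,0.0557,-0.165],"rot": [0,0,0.04]},{"dp": [-0.0026,0.0557,-0.165],"rot": [0,0,0.04]}]}}

```text
clock: 2.65
tool_pos: [527.0, -7.6, 230.9]
tcp_rot: [-3.138, -0.001, 1.622]
contact_force: [0.2, 0.2, -0.5]
grip_width: 46.7
grip_force: 0.0
```

Run:
```python
from h import *
d=cam("wrist"); s=robot.get_state(); print(s["clock"],s["tool_pos"],s["tcp_rot"],s["contact_force"])
im=d["image"]; o=cv2.resize(im,None,fx=1.25,fy=1.25); cv2.imwrite("pics/w2.png",o[...,::-1])
print(proj(d,(528.4,-9,192)))
```

```text
2.7 [527.97125803  -7.983241   232.65808034] [-3.14064428e+00 -3.29653304e-04  1.62115374e+00] [ 0.60446842 -0.0636977   0.30279219]
[314.60098032 228.40110868]
```

View pics/w2.png

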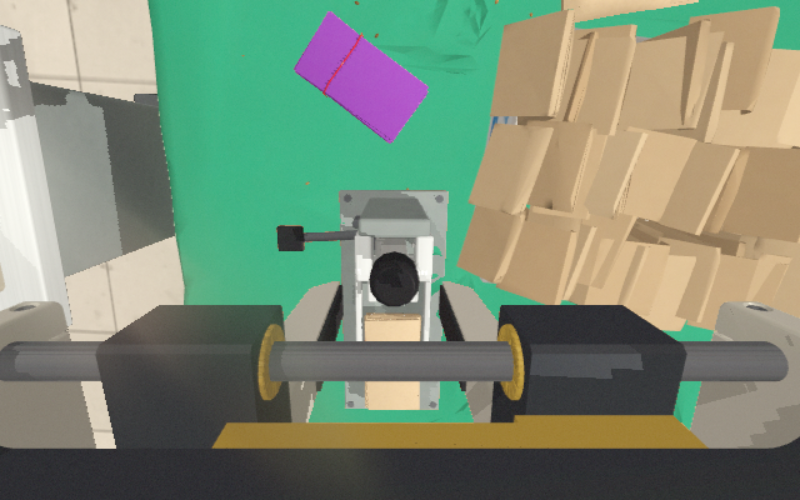

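Knob at original pixels (316,222), centred between the fingers; pad at (232,190).

Run:
```python
from h import *
d=cam("wrist"); s=robot.get_state(); print(s["tool_pos"])
m=np.zeros((400,640),np.uint8);m[170:250,215:345]=d["image"][170:250,215:345].max(2)<60
n,l,st,c=cv2.connectedComponentsWithStats(m)
for i in range(1,n):
  if st[i][4]>100: print(st[i],c[i],[np.round(plane(d,*c[i],z),1) for z in(82,180,190)])
for uv in [(340/1.25,191/1.25),(448/1.25,191/1.25),(345/1.25,409/1.25),(439/1.25,409/1.25)]: print(plane(d,*uv,8))
```

```text
[528.68676604  -8.3450506  233.78359046]
[221 180  22  20 398] [230.90954774 189.34170854] [array([443.2, -12.1,  82. ]), array([469.9,  11.5, 180. ]), array([472.6,  13.9, 190. ])]
[ 294  200   40   43 1292] [313.11532508 221.64164087] [array([530.3, -43.3,  82. ]), array([528.5,  -9.4, 180. ]), array([528.3,  -6. , 190. ])]
[263 228  11  22 133] [269.59398496 240.97744361] [array([484.1, -67.8,  82. ]), array([497.4, -25.9, 180. ]), array([498.7, -21.6, 190. ])]
[475.5549469   19.79308767   8.        ]
[584.07935422  25.15721017   8.        ]
[ 485.33960781 -235.36495089    8.        ]
[ 595.98404342 -229.86009203    8.        ]
```

Request:
{"op": "arm_command", "data": {"steps": [{"dp": [0,0,-0.012],"rot": [0,0,0]},{"dp": [0,0,-0.024],"rot": [0,0,0]},{"dp": [0,0,-0.036],"rot": [0,0,0]},{"dp": [0,0,-0.046],"rot": [0,0,0]},{"dp": [0,0,-0.052],"rot": [0,0,0]},{"dp": [0,0,-0.054],"rot": [0,0,0]},{"dp": [0,0,-0.054],"rot": [0,0,0]},{"dp": [0,0,-0.054],"rot": [0,0,0]},{"dp": [0,0,-0.054],"rot": [0,0,0]},{"dp": [0,0,-0.054],"rot": [0,0,0]}]}}

```text
clock: 3.58
tool_pos: [529.0, -9.0, 179.4]
tcp_rot: [3.14, 0.0, 1.62]
contact_force: [0.3, -0.1, 0.2]
grip_width: 46.6
grip_force: 0.0
```

Request:
{"op": "arm_command", "data": {"steps": [{"dp": [0,0,0],"rot": [0,0,0]},{"dp": [0,0,0],"rot": [0,0,0]},{"dp": [0,0,0],"rot": [0,0,0]},{"dp": [0,0,0],"rot": [0,0,0]},{"dp": [0,0,0],"rot": [0,0,0]},{"dp": [0,0,0],"rot": [0,0,0]},{"dp": [0,0,0],"rot": [0,0,0]},{"dp": [0,0,0],"rot": [0,0,0]},{"dp": [0,0,0],"rot": [0,0,0]},{"dp": [0,0,0],"rot": [0,0,0]}], "gripper": -0.6, "force": 40}}

```text
clock: 4.42
tool_pos: [528.7, -9.0, 178.8]
tcp_rot: [3.141, 0.0, 1.62]
contact_force: [3.0, 0.2, 0.2]
grip_width: 27.2
grip_force: 40.0
```

Request:
{"op": "arm_command", "data": {"steps": [{"dp": [0,0,0.0015],"rot": [0,0,0]},{"dp": [0,0,0.0035],"rot": [0,0,0]},{"dp": [0,0,0.0055],"rot": [0,0,0]},{"dp": [0,0,0.0075],"rot": [0,0,0]},{"dp": [0,0,0.0095],"rot": [0,0,0]},{"dp": [0,0,0.0115],"rot": [0,0,0]},{"dp": [0,0,0.0135],"rot": [0,0,0]},{"dp": [0,0,0.0155],"rot": [0,0,0]},{"dp": [0,0,0.0175],"rot": [0,0,0]},{"dp": [0,0,0.0195],"rot": [0,0,0]}]}}

```text
clock: 5.25
tool_pos: [528.5, -9.0, 196.1]
tcp_rot: [-3.141, -0.0, 1.62]
contact_force: [11.3, -0.3, -16.5]
grip_width: 27.1
grip_force: 40.0
```

Request:
{"op": "arm_command", "data": {"steps": [{"dp": [0,0,0.002],"rot": [0,0,0]},{"dp": [0,0,0.004],"rot": [0,0,0]},{"dp": [0,0,0.006],"rot": [0,0,0]},{"dp": [0,0,0.008],"rot": [0,0,0]},{"dp": [0,0,0.01],"rot": [0,0,0]},{"dp": [0,0,0.012],"rot": [0,0,0]},{"dp": [0,0,0.014],"rot": [0,0,0]},{"dp": [0,0,0.016],"rot": [0,0,0]},{"dp": [0,0,0.018],"rot": [0,0,0]},{"dp": [0,0,0.02],"rot": [0,0,0]}]}}

```text
clock: 6.08
tool_pos: [528.6, -9.0, 216.4]
tcp_rot: [-3.141, -0.0, 1.62]
contact_force: [9.5, -0.5, -13.9]
grip_width: 26.9
grip_force: 40.0
```

Request:
{"op": "arm_command", "data": {"steps": [{"dp": [0,0,0.0015],"rot": [0,0,0]},{"dp": [0,0,0.003],"rot": [0,0,0]},{"dp": [0,0,0.0045],"rot": [0,0,0]},{"dp": [0,0,0.006],"rot": [0,0,0]},{"dp": [0,0,0.0075],"rot": [0,0,0]},{"dp": [0,0,0.009],"rot": [0,0,0]},{"dp": [0,0,0.0105],"rot": [0,0,0]},{"dp": [0,0,0.0115],"rot": [0,0,0]},{"dp": [0,0,0.0115],"rot": [0,0,0]},{"dp": [0,0,0.0115],"rot": [0,0,0]}]}}

```text
clock: 6.92
tool_pos: [528.6, -9.0, 228.4]
tcp_rot: [-3.141, -0.0, 1.62]
contact_force: [6.4, -0.5, -8.5]
grip_width: 26.6
grip_force: 40.0
```

Run:
```python
from h import *
for n in("scene","side"):
    d=cam(n); s=robot.get_state(); save(d,n+"3.png")
    x,y=(270,150) if n=="scene" else (290,140)
    c=cv2.resize(d["image"][y:y+110,x:x+100],None,fx=4,fy=4,interpolation=2)
    a=c if n=="scene" else np.hstack([a,c])
cv2.imwrite("pics/c3.png",a[...,::-1])
for k in("clock","tool_pos","contact_force","grip_width","grip_force"):print(k,s[k])
```

```text
clock 7.0167
tool_pos [528.59596784  -9.00043037 228.44026317]
contact_force [ 7.75728251 -0.14980147 -7.57867034]
grip_width 27.10251330832374
grip_force 39.99797512544319
```

View pics/c3.png

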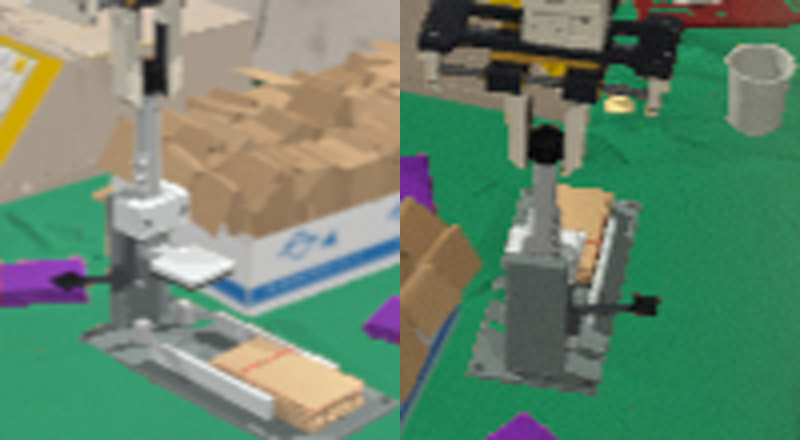

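Foot well up, knob still in the jaws at side (326.5,176.5). I'll check the rail height numerically.

Run:
```python
from h import *
import pickle
D=pickle.load(open("d0.pkl","rb"))
im=cv2.imread("pics/side3.png")
m=np.zeros((400,640),np.uint8);m[166:190,318:336]=im[166:190,318:336].max(2)<60
n,l,s,c=cv2.connectedComponentsWithStats(m);print(s[1:],c[1:])
for z in(167.5,179.5,191.5,217,229,241):print(z,proj(D["side"],(528.4,-9,z)))
```

```text
[[322 168   1   3   3]
 [322 171   9  10  79]] [[322.         169.        ]
 [325.94936709 175.65822785]]
167.5 [325.484337   191.34316936]
179.5 [325.5901668  188.36875223]
191.5 [325.69704123 185.36497478]
217 [325.9276893  178.88245659]
229 [326.03792984 175.78407233]
241 [326.14928118 172.65446848]
```

Request:
{"op": "arm_command", "data": {"steps": [{"dp": [0,0,0.0015],"rot": [0,0,0]},{"dp": [0,0,0.003],"rot": [0,0,0]},{"dp": [0,0,0.0045],"rot": [0,0,0]},{"dp": [0,0,0.006],"rot": [0,0,0]},{"dp": [0,0,0.0075],"rot": [0,0,0]},{"dp": [0,0,0.009],"rot": [0,0,0]},{"dp": [0,0,0.0105],"rot": [0,0,0]},{"dp": [0,0,0.0115],"rot": [0,0,0]},{"dp": [0,0,0.0123],"rot": [0,0,0]},{"dp": [0,0,0.0123],"rot": [0,0,0]}]}}

```text
clock: 7.85
tool_pos: [528.6, -9.0, 241.1]
tcp_rot: [-3.141, -0.0, 1.62]
contact_force: [5.3, -0.1, -5.1]
grip_width: 26.9
grip_force: 40.0
```

Request:
{"op": "arm_command", "data": {"steps": [{"dp": [0,0,0],"rot": [0,0,0]},{"dp": [0,0,0],"rot": [0,0,0]},{"dp": [0,0,0],"rot": [0,0,0]},{"dp": [0,0,-0.0005],"rot": [0,0,0]},{"dp": [0,0,-0.001],"rot": [0,0,0]},{"dp": [0,0,-0.0015],"rot": [0,0,0]},{"dp": [0,0,-0.002],"rot": [0,0,0]},{"dp": [0,0,-0.0025],"rot": [0,0,0]},{"dp": [0,0,-0.003],"rot": [0,0,0]},{"dp": [0,0,-0.003],"rot": [0,0,0]}]}}

```text
clock: 8.68
tool_pos: [528.7, -9.0, 238.9]
tcp_rot: [3.141, 0.0, 1.62]
contact_force: [3.9, -0.6, -2.6]
grip_width: 26.7
grip_force: 40.0
```

Request:
{"op": "arm_command", "data": {"steps": [{"dp": [0,0,-0.0005],"rot": [0,0,0]},{"dp": [0,0,-0.0005],"rot": [0,0,0]},{"dp": [0,0,-0.0005],"rot": [0,0,0]},{"dp": [0,0,-0.0005],"rot": [0,0,0]},{"dp": [0,0,-0.0005],"rot": [0,0,0]},{"dp": [0,0,-0.0005],"rot": [0,0,0]},{"dp": [0,0,-0.0005],"rot": [0,0,0]},{"dp": [0,0,-0.0005],"rot": [0,0,0]},{"dp": [0,0,-0.0005],"rot": [0,0,0]},{"dp": [0,0,-0.0005],"rot": [0,0,0]}], "gripper": 0}}

```text
clock: 9.52
tool_pos: [528.5, -9.0, 238.4]
tcp_rot: [-3.142, 0.0, 1.62]
contact_force: [-0.4, -0.1, 0.1]
grip_width: 46.1
grip_force: 0.0
```

Run:
```python
from h import *
import pickle
D=cam("side"); im=D["image"];s=robot.get_state()
m=np.zeros((400,640),np.uint8);m[160:190,318:336]=im[160:190,318:336].max(2)<60
n,l,st,c=cv2.connectedComponentsWithStats(m);print(st[1:],c[1:])
for z in(227.5,239.5):print(z,proj(D,(528.4,-9,z)))
for k in("clock","tool_pos","contact_force","grip_width","grip_force"):print(k,s[k])
```

```text
[[334 160   2   3   4]
 [319 163   1   3   3]
 [323 169   8  10  69]] [[334.75       160.75      ]
 [319.         164.        ]
 [326.44927536 173.1884058 ]]
227.5 [326.02408937 176.17306806]
239.5 [326.13530094 173.0473924 ]
clock 9.5667
tool_pos [528.48671972  -8.98107356 238.44783204]
contact_force [-0.60590305 -0.30334009  0.53985389]
grip_width 46.563325448487014
grip_force 0.0
```

Run:
```python
from h import *
import pickle
D=pickle.load(open("d0.pkl","rb"))["scene"]
print(plane(D,364,290,50),plane(D,391,276,8))
```

```text
[ 390.24858065 -388.29404793   50.        ] [ 534.27486019 -358.49999722    8.        ]
```

Request:
{"op": "arm_command", "data": {"steps": [{"dp": [0,0,0.01],"rot": [0,0,0]},{"dp": [0,0,0.03],"rot": [0,0,0]},{"dp": [0,0,0.05],"rot": [0,0,0]},{"dp": [0,-0.01,0.055],"rot": [0,0,0]},{"dp": [0,-0.04,0.055],"rot": [0,0,0]},{"dp": [0.002,-0.08,0.055],"rot": [0,0,0]},{"dp": [0.004,-0.12,0.04],"rot": [0,0,0]},{"dp": [0.006,-0.16,0.01],"rot": [0,0,0]},{"dp": [0.008,-0.2,-0.02],"rot": [0,0,0]},{"dp": [0.009,-0.233,-0.04],"rot": [0,0,0]}]}}

```text
clock: 10.4
tool_pos: [536.5, -232.0, 205.2]
tcp_rot: [3.141, 0.0, 1.62]
contact_force: [0.1, 0.5, -0.7]
grip_width: 46.3
grip_force: 0.0
```

Request:
{"op": "arm_command", "data": {"steps": [{"dp": [0,-0.005,-0.02],"rot": [0,0,0]},{"dp": [0,-0.008,-0.045],"rot": [0,0,0]},{"dp": [0,-0.008,-0.07],"rot": [0,0,0]},{"dp": [0,-0.008,-0.095],"rot": [0,0,0]},{"dp": [0,-0.008,-0.12],"rot": [0,0,0]},{"dp": [0,-0.008,-0.14],"rot": [0,0,0]},{"dp": [0,-0.008,-0.155],"rot": [0,0,0]},{"dp": [0,-0.008,-0.163],"rot": [0,0,0]},{"dp": [0,-0.008,-0.167],"rot": [0,0,0]},{"dp": [0,-0.008,-0.167],"rot": [0,0,0]}], "gripper": -1, "force": 20}}

```text
clock: 11.23
tool_pos: [536.5, -237.9, 38.8]
tcp_rot: [-3.141, -0.001, 1.62]
contact_force: [-0.3, 0.4, 0.5]
grip_width: 0.3
grip_force: 0.0
```

Request:
{"op": "arm_command", "data": {"steps": [{"dp": [0,0,0],"rot": [0,0,0]},{"dp": [0,0.004,0],"rot": [0,0,0]},{"dp": [0,0.01,0],"rot": [0,0,0]},{"dp": [-0.0005,0.016,0],"rot": [0,0,0]},{"dp": [-0.001,0.022,0],"rot": [0,0,0]},{"dp": [-0.001,0.027,0],"rot": [0,0,0]},{"dp": [-0.001,0.032,0],"rot": [0,0,0]},{"dp": [-0.001,0.037,0],"rot": [0,0,0]},{"dp": [-0.0015,0.042,0],"rot": [0,0,0]},{"dp": [-0.0015,0.047,0],"rot": [0,0,0]}]}}

```text
clock: 12.07
tool_pos: [535.5, -190.2, 39.4]
tcp_rot: [-3.142, 0.0, 1.62]
contact_force: [0.5, -0.4, -0.2]
grip_width: -0.0
grip_force: 0.4
```

Run:
```python
from h import *
d=cam("scene"); s=robot.get_state()
a=cv2.resize(d["image"][150:300,250:420],None,fx=4,fy=4,interpolation=2)
cv2.imwrite("pics/c4.png",a[...,::-1])
for k in("clock","tool_pos","contact_force","grip_width","grip_force"):print(k,s[k])
```

```text
clock 12.1167
tool_pos [ 535.43696272 -189.29463046   39.27619461]
contact_force [-0.25216266  0.52509175 -0.30681187]
grip_width 0.6083377631910365
grip_force 0.0
```

View pics/c4.png

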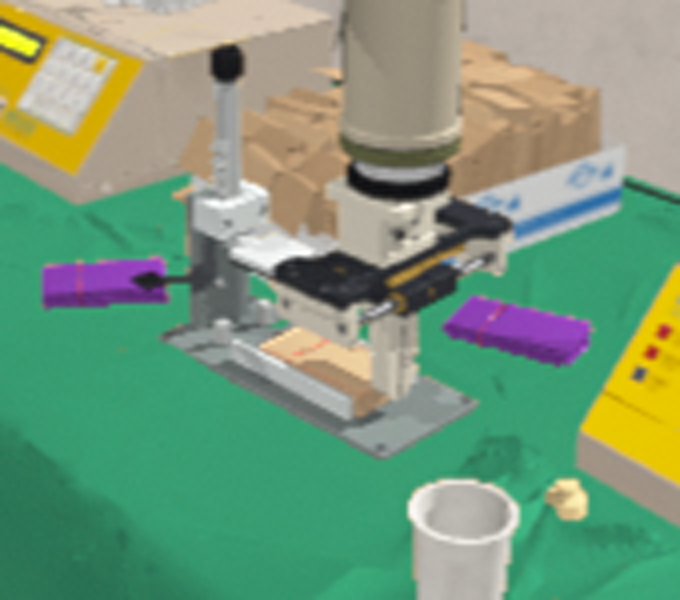

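Bundle in contact with the fingers, foot still up. I'll lower the tips a little and push on slowly.

Request:
{"op": "arm_command", "data": {"steps": [{"dp": [0,-0.002,0],"rot": [0,0,0]},{"dp": [0,-0.002,-0.003],"rot": [0,0,0]},{"dp": [0,-0.002,-0.006],"rot": [0,0,0]},{"dp": [0,0.002,-0.006],"rot": [0,0,0]},{"dp": [0,0.007,-0.006],"rot": [0,0,0]},{"dp": [-0.0005,0.012,-0.006],"rot": [0,0,0]},{"dp": [-0.0005,0.017,-0.006],"rot": [0,0,0]},{"dp": [-0.001,0.022,-0.006],"rot": [0,0,0]},{"dp": [-0.001,0.026,-0.006],"rot": [0,0,0]},{"dp": [-0.001,0.029,-0.006],"rot": [0,0,0]}]}}

```text
clock: 12.95
tool_pos: [534.6, -161.0, 33.5]
tcp_rot: [3.141, 0.0, 1.62]
contact_force: [-0.1, -0.3, 0.0]
grip_width: 0.6
grip_force: 0.1
```

Request:
{"op": "arm_command", "data": {"steps": [{"dp": [0,0.001,0],"rot": [0,0,0]},{"dp": [0,0.002,0],"rot": [0,0,0]},{"dp": [0,0.003,0],"rot": [0,0,0]},{"dp": [0,0.004,0],"rot": [0,0,0]},{"dp": [0,0.005,0],"rot": [0,0,0]},{"dp": [0,0.006,0],"rot": [0,0,0]},{"dp": [0,0.006,0],"rot": [0,0,0]},{"dp": [0,0.006,0],"rot": [0,0,0]},{"dp": [0,0.006,0],"rot": [0,0,0]},{"dp": [0,0.006,0],"rot": [0,0,0]}]}}

```text
clock: 13.78
tool_pos: [534.5, -155.6, 33.3]
tcp_rot: [-3.141, -0.0, 1.62]
contact_force: [0.0, 0.5, -0.4]
grip_width: 0.6
grip_force: 0.0
```

Request:
{"op": "arm_command", "data": {"steps": [{"dp": [0,0.0005,0],"rot": [0,0,0]},{"dp": [0,0.001,0],"rot": [0,0,0]},{"dp": [0,0.0015,0],"rot": [0,0,0]},{"dp": [0,0.002,0],"rot": [0,0,0]},{"dp": [0,0.0025,0],"rot": [0,0,0]},{"dp": [0,0.003,0],"rot": [0,0,0]},{"dp": [0,0.0035,0],"rot": [0,0,0]},{"dp": [0,0.004,0],"rot": [0,0,0]},{"dp": [0,0.004,0],"rot": [0,0,0]},{"dp": [0,0.004,0],"rot": [0,0,0]}]}}

```text
clock: 14.62
tool_pos: [534.6, -151.6, 33.5]
tcp_rot: [3.142, -0.0, 1.62]
contact_force: [-0.0, -0.6, -0.9]
grip_width: 0.5
grip_force: 0.0
```

Request:
{"op": "arm_command", "data": {"steps": [{"dp": [0,0.0003,0],"rot": [0,0,0]},{"dp": [0,0.0006,0],"rot": [0,0,0]},{"dp": [0,0.0009,0],"rot": [0,0,0]},{"dp": [0,0.0012,0],"rot": [0,0,0]},{"dp": [0,0.0012,0],"rot": [0,0,0]},{"dp": [0,0.0012,0],"rot": [0,0,0]},{"dp": [0,0.0012,0],"rot": [0,0,0]},{"dp": [0,0.0012,0],"rot": [0,0,0]},{"dp": [0,0.0012,0],"rot": [0,0,0]},{"dp": [0,0.0012,0],"rot": [0,0,0]}]}}

```text
clock: 15.45
tool_pos: [534.5, -150.5, 33.4]
tcp_rot: [3.142, -0.0, 1.62]
contact_force: [1.1, -0.3, 0.4]
grip_width: 0.5
grip_force: 0.0
```

Request:
{"op": "arm_command", "data": {"steps": [{"dp": [0,0.0003,0],"rot": [0,0,0]},{"dp": [0,0.0006,0],"rot": [0,0,0]},{"dp": [0,0.0009,0],"rot": [0,0,0]},{"dp": [0,0.0012,0],"rot": [0,0,0]},{"dp": [0,0.0012,0],"rot": [0,0,0]},{"dp": [0,0.0012,0],"rot": [0,0,0]},{"dp": [0,0.0012,0],"rot": [0,0,0]},{"dp": [0,0.0012,0],"rot": [0,0,0]},{"dp": [0,0.0012,0],"rot": [0,0,0]},{"dp": [0,0.0012,0],"rot": [0,0,0]}]}}

```text
clock: 16.28
tool_pos: [534.5, -149.3, 33.4]
tcp_rot: [-3.142, -0.0, 1.62]
contact_force: [0.6, -0.5, 0.7]
grip_width: 0.0
grip_force: 0.0
```

Request:
{"op": "arm_command", "data": {"steps": [{"dp": [0,0.0002,0],"rot": [0,0,0]},{"dp": [0,0.0004,0],"rot": [0,0,0]},{"dp": [0,0.0006,0],"rot": [0,0,0]},{"dp": [0,0.0008,0],"rot": [0,0,0]},{"dp": [0,0.001,0],"rot": [0,0,0]},{"dp": [0,0.0012,0],"rot": [0,0,0]},{"dp": [0,0.0012,0],"rot": [0,0,0]},{"dp": [0,0.0012,0],"rot": [0,0,0]},{"dp": [0,0.0012,0],"rot": [0,0,0]},{"dp": [0,0.0012,0],"rot": [0,0,0]}]}}

```text
clock: 17.12
tool_pos: [534.5, -148.1, 33.4]
tcp_rot: [-3.142, -0.0, 1.62]
contact_force: [0.8, 0.6, -0.6]
grip_width: 0.4
grip_force: 0.0
```

Request:
{"op": "arm_command", "data": {"steps": [{"dp": [0,0.0002,0],"rot": [0,0,0]},{"dp": [0,0.0004,0],"rot": [0,0,0]},{"dp": [0,0.0006,0],"rot": [0,0,0]},{"dp": [0,0.0008,0],"rot": [0,0,0]},{"dp": [0,0.001,0],"rot": [0,0,0]},{"dp": [0,0.0012,0],"rot": [0,0,0]},{"dp": [0,0.0012,0],"rot": [0,0,0]},{"dp": [0,0.0012,0],"rot": [0,0,0]},{"dp": [0,0.0012,0],"rot": [0,0,0]},{"dp": [0,0.0012,0],"rot": [0,0,0]}]}}

```text
clock: 17.95
tool_pos: [534.5, -146.8, 33.4]
tcp_rot: [3.142, -0.0, 1.62]
contact_force: [0.1, -0.7, 1.0]
grip_width: 0.3
grip_force: 0.0
```

Request:
{"op": "arm_command", "data": {"steps": [{"dp": [0,0.0002,0],"rot": [0,0,0]},{"dp": [0,0.0004,0],"rot": [0,0,0]},{"dp": [0,0.0006,0],"rot": [0,0,0]},{"dp": [0,0.0008,0],"rot": [0,0,0]},{"dp": [0,0.001,0],"rot": [0,0,0]},{"dp": [0,0.0012,0],"rot": [0,0,0]},{"dp": [0,0.0012,0],"rot": [0,0,0]},{"dp": [0,0.0012,0],"rot": [0,0,0]},{"dp": [0,0.0012,0],"rot": [0,0,0]},{"dp": [0,0.0012,0],"rot": [0,0,0]}]}}

```text
clock: 18.78
tool_pos: [534.6, -146.3, 33.5]
tcp_rot: [3.142, 0.001, 1.62]
contact_force: [-2.5, -5.3, 0.4]
grip_width: 0.3
grip_force: 2.5
```

Bundle seated at about 5 N. Retreating and going round to the pawl's pad, turning the gripper 90°.

Request:
{"op": "arm_command", "data": {"steps": [{"dp": [0,-0.005,0],"rot": [0,0,0]},{"dp": [0,-0.015,0],"rot": [0,0,0]},{"dp": [0,-0.03,0.01],"rot": [0,0,0]},{"dp": [-0.005,-0.03,0.035],"rot": [0,0,0.05]},{"dp": [-0.015,-0.03,0.06],"rot": [0,0,0.16]},{"dp": [-0.03,-0.03,0.085],"rot": [0,0,0.27]},{"dp": [-0.045,-0.03,0.1],"rot": [0,0,0.38]},{"dp": [-0.06,-0.03,0.1],"rot": [0,0,0.49]},{"dp": [-0.075,-0.03,0.1],"rot": [0,0,0.6]},{"dp": [-0.091,-0.03,0.1],"rot": [0,0,0.71]}]}}

```text
clock: 19.62
tool_pos: [443.4, -176.9, 135.0]
tcp_rot: [3.141, 0.002, 2.335]
contact_force: [-0.2, -0.7, -0.0]
grip_width: 0.4
grip_force: 0.0
```

Request:
{"op": "arm_command", "data": {"steps": [{"dp": [0,0,0],"rot": [0,0,0.11]},{"dp": [0,0,0],"rot": [0,0,0.22]},{"dp": [0,0,0],"rot": [0,0,0.33]},{"dp": [0,0.02,0],"rot": [0,0,0.44]},{"dp": [0,0.04,0],"rot": [0,0,0.55]},{"dp": [0,0.065,0],"rot": [0,0,0.66]},{"dp": [0,0.09,0],"rot": [0,0,0.77]},{"dp": [0,0.12,0],"rot": [0,0,0.86]},{"dp": [0,0.15,0],"rot": [0,0,0.86]},{"dp": [0,0.163,0],"rot": [0,0,0.86]}]}}

```text
clock: 20.45
tool_pos: [443.8, -10.9, 134.5]
tcp_rot: [3.141, 0.001, -3.092]
contact_force: [0.0, 0.4, -0.1]
grip_width: 0.4
grip_force: 0.0
```

Run:
```python
from h import *
s=robot.get_state()
for k in("clock","tool_pos","tcp_rot","contact_force","grip_width"):print(k,s[k])
v=[]
for n in("scene","side","wrist"):
    d=cam(n)
    if n=="wrist":
        v.append(cv2.resize(d["image"],(400,250)));continue
    x,y=(260,170) if n=="scene" else (290,150)
    v.append(cv2.resize(d["image"][y:y+100,x:x+133],(400,300),interpolation=2))
    if n=="side":
        m=np.zeros((400,640),np.uint8);m[160:190,318:332]=d["image"][160:190,318:332].max(2)<60
        print(cv2.connectedComponentsWithStats(m)[3])
cv2.imwrite("pics/c5.png",np.vstack([np.hstack(v[:2]),np.hstack([v[2],v[2]*0])])[...,::-1])
```

```text
clock 20.45
tool_pos [443.80449342 -10.85803653 134.46611915]
tcp_rot [ 3.14051746e+00  1.07873554e-03 -3.09222551e+00]
contact_force [ 0.0035814   0.37541482 -0.14565073]
grip_width 0.36229804210104727
[[319.49816357 199.50697451]
 [326.41176471 173.25      ]]
```

View pics/c5.png

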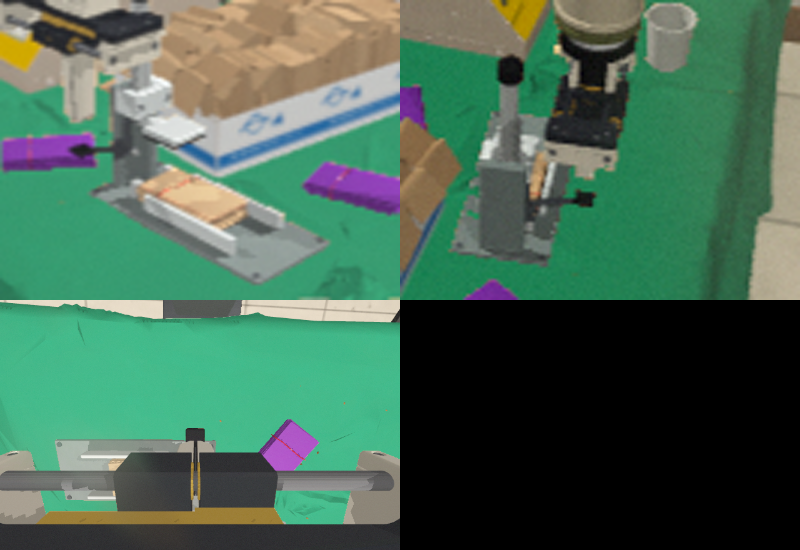

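Foot hanging up, bundle seated beneath it, fingertips above the pad (scene crop (80,150)). Lowering gently.

Request:
{"op": "arm_command", "data": {"steps": [{"dp": [-0.0005,-0.0015,-0.006],"rot": [0,0,0]},{"dp": [-0.0005,-0.0015,-0.012],"rot": [0,0,0]},{"dp": [-0.0005,-0.0015,-0.018],"rot": [0,0,0]},{"dp": [-0.0005,-0.0015,-0.023],"rot": [0,0,0]},{"dp": [-0.0005,-0.0015,-0.027],"rot": [0,0,0]},{"dp": [-0.0005,-0.0015,-0.029],"rot": [0,0,0]},{"dp": [-0.0005,-0.0015,-0.0295],"rot": [0,0,0]},{"dp": [-0.0005,-0.0015,-0.0295],"rot": [0,0,0]},{"dp": [-0.0005,-0.0015,-0.0295],"rot": [0,0,0]},{"dp": [-0.0005,-0.0015,-0.0295],"rot": [0,0,0]}]}}

```text
clock: 21.43
tool_pos: [443.3, -14.2, 104.3]
tcp_rot: [-3.141, 0.001, -3.093]
contact_force: [-0.2, 0.6, -0.2]
grip_width: 0.2
grip_force: 0.0
```

Request:
{"op": "arm_command", "data": {"steps": [{"dp": [0,0,-0.0007],"rot": [0,0,0]},{"dp": [0,0,-0.0014],"rot": [0,0,0]},{"dp": [0,0,-0.0021],"rot": [0,0,0]},{"dp": [0,0,-0.0028],"rot": [0,0,0]},{"dp": [0,0,-0.0035],"rot": [0,0,0]},{"dp": [0,0,-0.0042],"rot": [0,0,0]},{"dp": [0,0,-0.0049],"rot": [0,0,0]},{"dp": [0,0,-0.0056],"rot": [0,0,0]},{"dp": [0,0,-0.006],"rot": [0,0,0]},{"dp": [0,0,-0.006],"rot": [0,0,0]}]}}

```text
clock: 22.27
tool_pos: [442.4, -14.2, 98.0]
tcp_rot: [-3.142, -0.001, -3.093]
contact_force: [-4.4, -0.5, 4.9]
grip_width: 0.3
grip_force: 2.7
```

Request:
{"op": "arm_command", "data": {"steps": [{"dp": [0,0,-0.0007],"rot": [0,0,0]},{"dp": [0,0,-0.0014],"rot": [0,0,0]},{"dp": [0,0,-0.0021],"rot": [0,0,0]},{"dp": [0,0,-0.0028],"rot": [0,0,0]},{"dp": [0,0,-0.0035],"rot": [0,0,0]},{"dp": [0,0,-0.004],"rot": [0,0,0]},{"dp": [0,0,-0.004],"rot": [0,0,0]},{"dp": [0,0,-0.004],"rot": [0,0,0]},{"dp": [0,0,-0.004],"rot": [0,0,0]},{"dp": [0,0,-0.004],"rot": [0,0,0]}]}}

```text
clock: 23.1
tool_pos: [442.1, -14.2, 93.7]
tcp_rot: [-3.142, -0.002, -3.093]
contact_force: [-6.6, -0.7, 6.6]
grip_width: 0.7
grip_force: 3.9
```

Request:
{"op": "arm_command", "data": {"steps": [{"dp": [0,0,-0.0005],"rot": [0,0,0]},{"dp": [0,0,-0.001],"rot": [0,0,0]},{"dp": [0,0,-0.0015],"rot": [0,0,0]},{"dp": [0,0,-0.002],"rot": [0,0,0]},{"dp": [0,0,-0.0025],"rot": [0,0,0]},{"dp": [0,0,-0.0025],"rot": [0,0,0]},{"dp": [0,0,-0.0025],"rot": [0,0,0]},{"dp": [0,0,-0.0025],"rot": [0,0,0]},{"dp": [0,0,-0.0025],"rot": [0,0,0]},{"dp": [0,0,-0.0025],"rot": [0,0,0]}]}}

```text
clock: 23.93
tool_pos: [441.5, -14.2, 91.0]
tcp_rot: [3.142, -0.004, -3.093]
contact_force: [-9.7, -1.4, 9.0]
grip_width: 0.6
grip_force: 4.8
```

```bash
cat > k.py <<'E'
from h import *
d=cam("side"); s=robot.get_state()
m=np.zeros((400,640),np.uint8);m[160:200,318:333]=d["image"][160:200,318:333].max(2)<60
n,l,st,c=cv2.connectedComponentsWithStats(m); i=1+np.argmax(st[1:,4]); v=c[i][1]
zs=np.linspace(160,250,181); ps=[proj(d,(528.4,-9,z))[1] for z in zs]
print("rail~",zs[np.argmin(abs(np.array(ps)-v))]-167.5,st[i],c[i]); print(s["clock"],s["tool_pos"],s["contact_force"])
E
python3 k.py
```

```text
rail~ 30.0 [322 179   8  10  66] [325.78787879 183.83333333]
23.9833 [441.51752732 -14.2375335   91.04137479] [-9.93078124 -0.8291181   7.4243329 ]
```

Foot is sinking. I'll relieve the sideways load, since the pad swings outward, and hold.

Request:
{"op": "arm_command", "data": {"steps": [{"dp": [-0.0007,0,0.0003],"rot": [0,0,0]},{"dp": [-0.0014,0,0.0005],"rot": [0,0,0]},{"dp": [-0.002,0,0.0005],"rot": [0,0,0]},{"dp": [-0.002,0,0.0005],"rot": [0,0,0]},{"dp": [-0.002,0,0.0005],"rot": [0,0,0]},{"dp": [-0.002,0,0.0005],"rot": [0,0,0]},{"dp": [-0.002,0,0.0005],"rot": [0,0,0]},{"dp": [-0.002,0,0.0005],"rot": [0,0,0]},{"dp": [-0.002,0,0.0005],"rot": [0,0,0]},{"dp": [-0.002,0,0.0005],"rot": [0,0,0]}]}}

```text
clock: 24.82
tool_pos: [441.5, -14.3, 92.5]
tcp_rot: [-3.141, 0.001, -3.093]
contact_force: [-2.8, -0.3, 5.7]
grip_width: 0.6
grip_force: 3.2
```

Request:
{"op": "arm_command", "data": {"steps": [{"dp": [0,0,0],"rot": [0,0,0]},{"dp": [0,0,0],"rot": [0,0,0]},{"dp": [0,0,0],"rot": [0,0,0]},{"dp": [0,0,0],"rot": [0,0,0]},{"dp": [0,0,0],"rot": [0,0,0]},{"dp": [0,0,0],"rot": [0,0,0]},{"dp": [0,0,0],"rot": [0,0,0]},{"dp": [0,0,0],"rot": [0,0,0]},{"dp": [0,0,0],"rot": [0,0,0]},{"dp": [0,0,0],"rot": [0,0,0]}]}}

```text
clock: 25.65
tool_pos: [441.5, -14.3, 92.5]
tcp_rot: [-3.141, 0.001, -3.093]
contact_force: [-2.7, -0.7, 5.9]
grip_width: 0.3
grip_force: 3.2
```

```bash
python3 k.py
```

```text
rail~ 14.5 [322 183   8  10  67] [325.64179104 187.79104478]
25.7 [441.47273474 -14.27923958  92.46453579] [-3.00122034  0.20891233  4.74002587]
```

Foot is down at about 14.5 mm, on the bundle. Letting go.

Request:
{"op": "arm_command", "data": {"steps": [{"dp": [0,0,0.002],"rot": [0,0,0]},{"dp": [0,0,0.004],"rot": [0,0,0]},{"dp": [0,0,0.007],"rot": [0,0,0]},{"dp": [0,0,0.01],"rot": [0,0,0]},{"dp": [0,0,0.015],"rot": [0,0,0]},{"dp": [0,0,0.02],"rot": [0,0,0]},{"dp": [-0.01,0,0.035],"rot": [0,0,0]},{"dp": [-0.02,0,0.05],"rot": [0,0,0]},{"dp": [-0.02,0,0.06],"rot": [0,0,0]},{"dp": [-0.02,0,0.06],"rot": [0,0,0]}]}}

```text
clock: 26.53
tool_pos: [422.5, -14.4, 154.5]
tcp_rot: [-3.141, 0.004, -3.094]
contact_force: [1.1, -0.6, 0.6]
grip_width: 0.5
grip_force: 0.0
```

```bash
python3 k.py
python3 - <<'E'
from h import *
a,b=cam("scene")["image"][170:270,260:390],cam("side")["image"][160:260,290:390]
cv2.imwrite("pics/c6.png",cv2.resize(np.hstack([a,b]),None,fx=3.4,fy=3.4,interpolation=2)[...,::-1])
E
```

```text
rail~ 14.5 [322 183   8  10  68] [325.66176471 187.72058824]
26.5833 [422.22728591 -14.36852286 153.2254937 ] [-0.20728888  0.28872264  0.03540562]
```

View pics/c6.png

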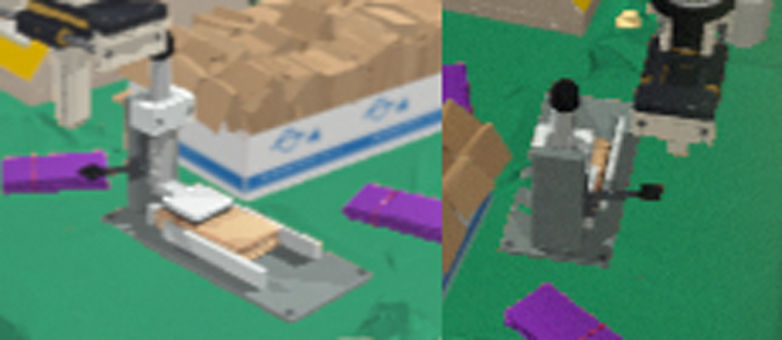

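The foot (crop (198,203)) rests on the seated, straight bundle, the pawl has sprung back and the gripper is clear of everything.

```bash
python3 -c "
from rig import workorder
print(workorder.finish_job())"
```

```text
the job is handed in; nothing more can be done
None
```

The job is handed in at about 26.6 s: the foot hung at the top catch, the bundle was seated at about 5 N, and the foot now rests on it at about 14.5 mm with the robot clear; the one doubt is that the wrist read about 13 N (9.7 N of it sideways) for a moment while I held the pawl, against the 12 N pawl limit, and the hand-in returned no verdict.

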